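Load the mortar specimens into the sprung test tray

ROBOT

A 6-joint arm with a two-finger parallel gripper is mounted at the origin on a cart in front of the work surface, level with it; the furniture and walls round the work are solid. World frame = base frame: x ahead of the robot, y to its left, z up, the work surface at z = 0. Lengths are in mm, angles in rad, forces in N, time in s.
With the tool pointing down it reaches from about 300 to 775 mm from the base axis. Payload 14.6 kg.
Tool frame: the origin (TCP) lies midway between the tips of the shut fingers; the grasp point (between the pads) lies 19 mm behind it (manip.hold_point_z is the distance from the TCP to the grasp point, in mm); z points along the fingers, y is the direction in which the jaws open and shut (so a half turn about z gives the same grasp; the last joint's range is limited). The gripper opens to 94 mm and grips with 3 to 60 N. Pads are 16 mm wide; open, the fingers measure 119 mm over their backs; the gripper's body (75 mm by 177 mm) begins 78 mm behind the grasp point.
Start: joints at [1.075, 0.3, 1.521, -0, 1.321, -0.067], TCP at [228.675, 500.197, 205.446] pointing down, gripper open.
Joint ranges: [-3.03, 3.03], [-0.79, 2.21], [0.23, 2.52], [-1.04, 4.18], [0, 3.07], [-2.55, 2.55]. Speed limits (rad/s): [2.22, 2.22, 2.57, 3.14, 3.14, 3.14].

INTERFACE

Orientations are given as [roll, pitch, yaw] about the fixed x, y, z axes, in that order (R = Rz(yaw) Ry(pitch) Rx(roll)).
In Python, from cell import manip gives the robot as it stands.
- The arm moves only by the shell command python3 -m crank 'ROWS' [OPENING] [FORCE]. ROWS is JSON, a list of rows, each an object with "offset": the shift along the world's x, y, z in m, a list of three; "spin": the turn about the world's z in degrees. In form: [{"offset": [dx, dy, dz], "spin": spin}, ...]. A call has exactly 8 rows; each row is the pose to reach, as a shift and turn from the pose measured when the call began; what a row does not reach only later rows make up. A row lasts 1/12 s, in which the tool goes at most 41.7 mm and 7.16 degrees, less where a joint would pass 70% of its speed; a pose out of reach is approached as far as the arm can. A call with a gripper value outside its range is refused whole. OPENING is the opening, from 0 (shut) to 1 (fully open), set as the call begins (- or left out, the last holds). The fingers move at their own pace and stop on an object; FORCE is the grip in N (left out, the last holds). Time passes only in rows, so rows that repeat a pose let the fingers close, or fill a call up. It gives the time, the measured TCP pose, the force and the opening at its end, in the units of the state.
- manip.read_state(): the state, without advancing time (a new reading comes with each control period).
- manip.camera(name): name is "scene" or "top"; returns a dict with "pixels" (420x560x3 uint8, red, green, blue), "fx", "fy", "cx", "cy" (pixels), "k1" (the pictures are not rectified: a ray, as slopes to the right and down, at radius r is drawn at 1 + k1 r^2 times it, then the intrinsics apply), "extrinsics" (4x4, takes a point from world to camera coordinates). Camera axes: x right, y down, z forward; pixel columns grow to the right and rows downward; lengths in mm; the calibration is good to about 2 mm. A picture is of the moment at which its call begins. There is no depth.
- manip.sign_off(): hands the job in, once; it reports no verdict.
Trained networks look in a picture, given as the dict that the camera call returned (one of the last four; its "shot" number tells which), for a name from the list of things; names that differ only in an ending like _2 or _b are one class to them, and where a whole thing is asked for, a point or a joint stands for the part that bears it (a point fixed in the world has none). Each returns a list of dicts, best first, with "conf" (0 to 1); they miss things now and then, are a little off and sometimes report something else, mostly with a low value. They report only what shows in the picture. A call takes as long as a camera call.
- manip.search_frame(picture, name): "location" ([x, y, z] in mm, in world coordinates, good to about 4 mm: the middle of the surface that is visible of it).
- manip.masks_of(picture, name): "mask" (420x560 bool, what is visible of it).
The state is a dict: "clock": time; "joints": joint angles; "qd": joint speeds; "effort": joint torques, N m; "eef_pos": TCP position; "eef_rot": TCP orientation; "wrist_force": force on the tool from outside, world axes, zero at the start; "moment": the same for the moment, N m; "finger_gap": finger opening in mm.
Only numpy, scipy, OpenCV 4.12 (cv2) and the standard library are available. Lean on these libraries where they do the work, as an engineer would, in place of code of your own. Each camera call takes 0.05 s, during which the arm holds its last target. There are 200 camera calls.

TASK

Load the blue specimen tray: put the square mortar bar in its long nest, held lengthwise between the fixed end stop and the brass spring plunger, and lay the dog-bone specimen flat in the pocket of its own shape. Both must lie fully down on the pocket floors and be let go. Do not disturb the steel cup or the blue-capped bottle.

Things in the scene. Friction and masses are not known exactly. Their poses are not given: they have to be found in the camera images.
- tray: Blue-walled specimen tray on an aluminium base plate, fixed to the worktop, 214 x 152 mm. Origin on the worktop (underside of the plate); in its frame the plate reaches x -94 to +120 mm, y -84 to +68 mm, 8 mm thick (pocket floors at z = 8 mm). x runs along both pockets, from the bar nest's fixed end stop (-x) to its spring plunger (+x); z up.
- bar_nest (a point): Centre of the bar nest's floor, under the middle of the seated bar; axes as the tray's (tray x 0, y +36, z 8 mm). Side walls leave 44 mm (y -22 to +22), 16 mm high, from x -80 to +62. Free length between end stop and plunger at rest is only 152 mm.
- end_stop (a point): Top middle of the inner face of the bar nest's fixed end stop, at bar_nest x -80 mm, 18 mm above the nest floor; axes as the tray's. The stop is higher than the flat-topped plunger, so the bar cannot go in level: one end goes in low and pushes the plunger back, then the other end comes down inside the stop.
- plunger_face (a point): Middle of the brass plunger's pressing face (36 mm wide, 13 mm high), 7.5 mm above the nest floor, at bar_nest x +72 mm at rest; flat top 14 mm above the floor; axes as the tray's; moves to tray +x when pushed. Behind it the spring housing, 16 mm above the floor, spans bar_nest x +102 to +116.
- plunger (a joint): Travel of the spring plunger, m: 0 at rest, 0.018 fully back; 0.008 when the bar is seated. About 3 N at rest rising to 11 N fully back.
- dogbone_nest (a point): Centre of the dog-bone pocket's floor; axes as the tray's (tray x 0, y -40, z 8 mm). The pocket is 134 mm (x) by 60 mm (y), walls 14 mm high, with a waist block 24 mm long (plus sloping flanks) in the middle of each long side that leaves 34 mm between them.
- mortar_bar: Grey square mortar bar, 160 x 40 x 40 mm, about 0.55 kg, lying on the worktop; origin at the centre of its underside, x along its length, z up.
- bar_center (a point): Centre of the mortar bar; axes as the bar's.
- dogbone: Grey dog-bone (direct tension) mortar specimen lying flat, 130 mm long, 30 mm thick, about 0.4 kg; origin at the centre of its underside, x along its length, z up. The two ends are 56 mm wide (y) and 34 mm long; the waist is 30 mm wide with parallel sides for the middle 36 mm, then widens at 45 degrees. Same either way round.
- dogbone_center (a point): Centre of the dog-bone specimen; axes as the specimen's.
- steel_cup: Bystander: open steel cup, 54 mm across, 42 mm high, standing; origin at the centre of its underside.
- blue_bottle: Bystander: white sample bottle with a blue cap, 47 mm across, 75 mm high, standing; origin at the centre of its underside.

How it is judged (in metres and radians):
At the end, for the whole second after the job is handed in: Bar centre within 3.5 mm and dog-bone centre within 4 mm of their seats (along and across), both within 2.5 mm of seated height and 0.05 rad of the nest axis; plunger pushed back 5 to 11 mm; both at rest (x of bar_center in the frame of bar_nest between -0.0035 and 0.0035 m and y of bar_center in the frame of bar_nest between -0.0035 and 0.0035 m and z of bar_center in the frame of bar_nest between 0.0175 and 0.0225 m and angle between the x axis of bar_center and the x axis of bar_nest, either way round below 0.05 rad and x of dogbone_center in the frame of dogbone_nest between -0.004 and 0.004 m and y of dogbone_center in the frame of dogbone_nest between -0.004 and 0.004 m and z of dogbone_center in the frame of dogbone_nest between 0.0125 and 0.0175 m and angle between the x axis of dogbone_center and the x axis of dogbone_nest, either way round below 0.05 rad and value of joint plunger between 0.005 and 0.011 m and linear speed of each of mortar_bar, dogbone below 0.01 m/s and angular speed of each of mortar_bar, dogbone below 0.1 rad/s); the robot touches nothing.
It fails at once if the steel cup or the blue-capped bottle is moved more than 25 mm (distance of any of steel_cup, blue_bottle from where it was at the start of the episode above 0.025 m).
It also fails if it takes over 64 s, if anything falls off the work surface, if the arm or the gripper's body presses on something with over 40 N, if the wrist force passes 120 N, or if a joint passes its speed limit or range.

## Working session

There is one attempt and no reset: what is moved stays moved. The work goes in short steps, Python scripts to look and compute and a shell command to move; the robot and the scene stay as the last step left them, time stands still between calls to the robot, and variables do not carry over. Pictures are saved under pics/ and viewed, about 8 in all and at most 12, crops included, and the job is handed in when it is done.

```bash
ls; mkdir -p pics; cat > h.py <<'E'
import numpy as np, cv2
from cell import manip
def ray(c,u,v):
    K=np.array([[c['fx'],0,c['cx']],[0,c['fy'],c['cy']],[0,0,1.]])
    p=cv2.undistortPoints(np.array([[[u,v]]],float),K,np.array([c['k1'],0,0,0,0.]))[0,0]
    E=np.array(c['extrinsics']);R=E[:3,:3];o=-R.T@E[:3,3]
    return o,R.T@np.array([p[0],p[1],1])
def px2w(c,u,v,z):
    o,d=ray(c,u,v);return o+d*(z-o[2])/d[2]
def w2px(c,P):
    E=np.array(c['extrinsics']);K=np.array([[c['fx'],0,c['cx']],[0,c['fy'],c['cy']],[0,0,1.]])
    q,_=cv2.projectPoints(np.array(P,float).reshape(-1,1,3),cv2.Rodrigues(E[:3,:3])[0],E[:3,3],K,np.array([c['k1'],0,0,0,0.]));return q[:,0]
def save(c,n): cv2.imwrite('pics/'+n,c['pixels'][:,:,::-1])
E
python3 - <<'E'
from h import *
for n in('scene','top'):
    c=manip.camera(n);save(c,n+'0.png')
    print(n,c['fx'],c['k1'],np.round(ray(c,280,210)[0]),np.round(ray(c,280,210)[1],2))
    for t in('tray','bar_nest','end_stop','plunger_face','dogbone_nest','mortar_bar','bar_center','dogbone','steel_cup','blue_bottle'):
        try:
            r=manip.search_frame(c,t);print(t,[(np.round(x['location']),round(x['conf'],2)) for x in r[:2]])
        except Exception as e: print(t,e)
print(manip.read_state())
E
```

```text
pics
scene 487.347670586566 -0.1793671638295003 [-436. -744.  856.] [ 0.61  0.59 -0.53]
tray [(array([460.,  97.,  10.]), 0.85)]
bar_nest [(array([463.,  98.,  13.]), 0.64), (array([ 404., -178.,   35.]), 0.3)]
end_stop [(array([460., 100.,  12.]), 0.71)]
plunger_face []
dogbone_nest [(array([461.,  95.,  14.]), 0.63)]
mortar_bar [(array([412., 318.,  40.]), 0.8)]
bar_center [(array([407., 321.,  35.]), 0.88)]
dogbone [(array([ 403., -176.,   36.]), 0.67), (array([552., 507.,  43.]), 0.3)]
steel_cup [(array([470., 481.,  24.]), 0.74)]
blue_bottle [(array([552., 509.,  44.]), 0.58)]
top 513.9700366455872 -0.18347918001172348 [ 223.  174. 1345.] [ 0.19 -0.02 -0.98]
tray [(array([475., 110.,   5.]), 0.74), (array([473., 491.,   6.]), 0.69)]
bar_nest [(array([468., 110.,  10.]), 0.65)]
end_stop [(array([474., 490.,   9.]), 0.66), (array([473., 114.,  10.]), 0.59)]
plunger_face [(array([416., 168.,  22.]), 0.52)]
dogbone_nest [(array([473., 116.,  11.]), 0.92)]
mortar_bar [(array([412., 338.,  41.]), 0.58)]
bar_center [(array([412., 339.,  38.]), 0.59)]
dogbone [(array([ 411., -164.,   30.]), 0.65)]
steel_cup [(array([474., 489.,   8.]), 0.93)]
blue_bottle [(array([553., 521.,  66.]), 0.55)]
{'clock': 1.1, 'joints': array([ 1.07540756e+00,  2.99922493e-01,  1.52098647e+00,  3.92357196e-07,
        1.32071496e+00, -6.65765989e-02]), 'qd': array([0.00018423, 0.00073618, 0.00103309, 0.00093882, 0.00102035,
       0.00058405]), 'effort': array([-4.08732888e-05, -5.31650698e+01, -3.52921093e+01,  7.09033711e-02,
        2.12115148e-02,  4.03562512e-05]), 'eef_pos': array([228.67176755, 500.19984093, 205.43896704]), 'eef_rot': array([-3.14156148e+00, -2.45959780e-06,  2.71278039e+00]), 'wrist_force': array([-0.14334855, -0.98572366,  0.07672565]), 'moment': array([ 0.01566469,  0.01759216, -0.01250291]), 'finger_gap': 93.84932417942888}
```

View pics/top0.png

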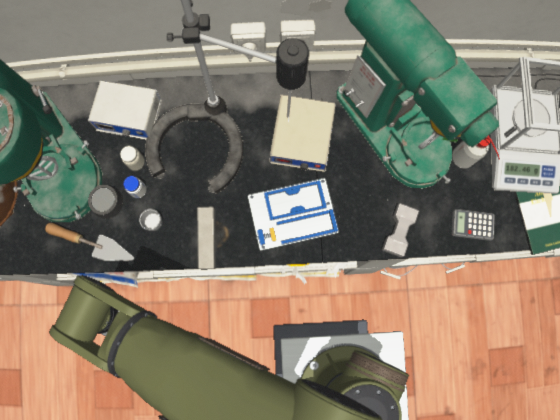

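View pics/scene0.png

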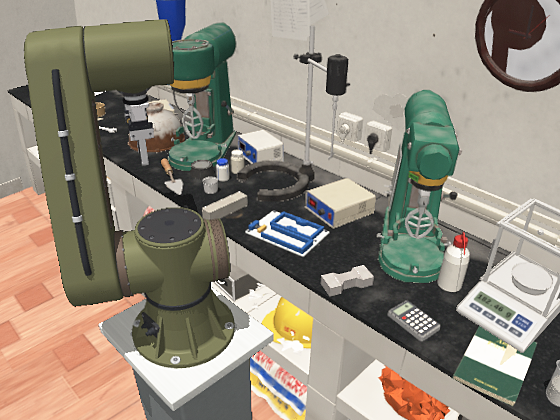

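The top view shows the tray at (293,214) with its plunger at left (266,235), i.e. tray +x is roughly world +y. The bar is at (206,238), the dog-bone at (401,230), the cup at (150,219) and the bottle at (134,186). Next I'll fit poses to the masks.

```bash
cat >> h.py <<'E'
from scipy.optimize import minimize
BOX=lambda x0,x1,y0,y1:np.array([[x0,y0],[x1,y0],[x1,y1],[x0,y1]],float)
q=[[65,28],[31,28],[18,15]]
DB=np.array(q+[[-a,b] for a,b in q[::-1]]+[[-a,-b] for a,b in q]+[[a,-b] for a,b in q[::-1]],float)
MOD={'tray':(BOX(-94,120,-84,68),0,8),'mortar_bar':(BOX(-80,80,-20,20),0,40),'dogbone':(DB,0,30)}
def sil(c,name,p,z0=0):
    P,a,b=MOD[name];s=4;R=np.array([[np.cos(p[2]),-np.sin(p[2])],[np.sin(p[2]),np.cos(p[2])]])
    Q=P@R.T+p[:2];n=len(Q)
    lo=w2px(c,np.c_[Q,np.full(n,a+z0)]);hi=w2px(c,np.c_[Q,np.full(n,b+z0)])
    im=np.zeros((420*s,560*s),np.uint8)
    F=[lo,hi]+[np.array([lo[i],lo[(i+1)%n],hi[(i+1)%n],hi[i]]) for i in range(n)]
    for f in F: cv2.fillPoly(im,[np.int32(np.round((f+.5)*s*16))],255,shift=4)
    return cv2.resize(im,(560,420),interpolation=cv2.INTER_AREA)/255.
def fit(cms,name,p0,z0=0):
    f=lambda p:sum(np.abs(sil(c,name,p,z0)-m).sum()/m.sum() for c,m in cms)
    r=minimize(f,p0,method='Nelder-Mead',options=dict(initial_simplex=np.array([p0]+[np.array(p0)+d for d in np.diag([8,8,.1])]),xatol=.05,fatol=1e-4))
    return r.x,r.fun
def mask(c,name,at):
    r=manip.masks_of(c,name);u=w2px(c,[at])[0]
    r=[x for x in r if np.hypot(*(np.argwhere(x['mask']).mean(0)[::-1]-u))<25]
    return r[0]['mask'].astype(float) if r else None
E
python3 - <<'E'
from h import *
cs=[manip.camera('top'),manip.camera('scene')]
for n,p0 in(('tray',(465,118,1.7)),('mortar_bar',(412,335,0.)),('dogbone',(411,-170,-.2))):
    at=[p0[0],p0[1],20]
    cm=[(c,mask(c,n,at)) for c in cs]; cm=[x for x in cm if x[1] is not None]
    for s in [cm]+[[x] for x in cm]:
        p,f=fit(s,n,p0);print(n,len(s),np.round(p,2),round(f,3))
E
```

```text
tray 2 [471.31  97.97   1.74] 0.122
tray 1 [471.27  96.27   1.74] 0.025
tray 1 [473.68 101.46   1.73] 0.07
mortar_bar 2 [ 4.1956e+02  3.4176e+02 -2.0000e-02] 0.253
mortar_bar 1 [419.51 340.13   0.  ] 0.071
mortar_bar 1 [ 4.2054e+02  3.4681e+02 -4.0000e-02] 0.087
dogbone 2 [ 414.79 -170.54   -0.44] 0.237
dogbone 1 [ 4.1695e+02 -1.7284e+02 -4.1000e-01] 0.142
dogbone 1 [ 413.54 -169.59   -0.44] 0.069
```

```bash
python3 -m crank '[{"offset":[0.030,-0.022,0],"spin":4},{"offset":[0.060,-0.044,-0.01],"spin":8},{"offset":[0.090,-0.066,-0.02],"spin":12},{"offset":[0.120,-0.088,-0.03],"spin":16},{"offset":[0.150,-0.110,-0.05],"spin":20},{"offset":[0.180,-0.132,-0.07],"spin":23.7},{"offset":[0.216,-0.158,-0.09],"spin":23.7},{"offset":[0.216,-0.158,-0.11],"spin":23.7}]' 1 40; python3 - <<'E'
from h import *
c=manip.camera('top');save(c,'top1.png')
s=manip.read_state();print(s['eef_pos'],s['eef_rot'])
E
```

```text
clock: 2.17
eef_pos: [448.6, 339.4, 95.5]
eef_rot: [3.141, 0.002, 3.124]
wrist_force: [1.5, 0.7, -0.2]
finger_gap: 94.2
[446.00387715 338.68916407  90.2510297 ] [-3.13849498 -0.0037257   3.12277756]
```

```bash
python3 -m crank '[{"offset":[-0.001,0.003,-0.02],"spin":0.2},{"offset":[-0.001,0.003,-0.04],"spin":0.2},{"offset":[-0.001,0.003,-0.055],"spin":0.2},{"offset":[-0.001,0.003,-0.065],"spin":0.2},{"offset":[-0.001,0.003,-0.073],"spin":0.2},{"offset":[-0.001,0.003,-0.073],"spin":0.2},{"offset":[-0.001,0.003,-0.073],"spin":0.2},{"offset":[-0.001,0.003,-0.073],"spin":0.2}]'; python3 -c "
from cell import manip;s=manip.read_state();print(s['eef_pos'],s['eef_rot'])"
```

```text
clock: 2.88
eef_pos: [445.3, 342.1, 18.3]
eef_rot: [-3.139, -0.003, 3.126]
wrist_force: [0.6, 0.0, 0.5]
finger_gap: 93.8
[445.329329   342.12942229  18.27004774] [-3.13931663e+00 -2.59997522e-03  3.12640438e+00]
```

```bash
python3 -m crank '[{"offset":[0,0,0.004],"spin":0},{"offset":[0,0,0.004],"spin":0},{"offset":[0,0,0.004],"spin":0},{"offset":[0,0,0.004],"spin":0},{"offset":[0,0,0.004],"spin":0},{"offset":[0,0,0.004],"spin":0},{"offset":[0,0,0.004],"spin":0},{"offset":[0,0,0.004],"spin":0}]' 0.3 40; python3 -m crank '[{"offset":[0,0,0.0],"spin":0},{"offset":[0,0,0],"spin":0},{"offset":[0,0,0],"spin":0},{"offset":[0,0,0],"spin":0},{"offset":[0,0,0.02],"spin":0},{"offset":[0,0,0.05],"spin":0},{"offset":[0,0,0.08],"spin":0},{"offset":[0,0,0.08],"spin":0}]' 0.3 40;  python3 - <<'E'
from h import *
c=manip.camera('scene');cv2.imwrite('pics/s1.png',cv2.resize(c['pixels'][130:280,120:320,::-1],None,fx=3,fy=3))
s=manip.read_state();print(s['eef_pos'],s['eef_rot'],s['moment'])
E
```

```text
clock: 3.55
eef_pos: [445.3, 342.1, 22.2]
eef_rot: [-3.139, -0.003, 3.126]
wrist_force: [0.6, -9.7, 5.4]
finger_gap: 44.0
clock: 4.22
eef_pos: [447.0, 343.5, 107.1]
eef_rot: [3.139, 0.003, 3.127]
wrist_force: [0.8, 0.4, -5.3]
finger_gap: 40.0
[446.13307473 342.91402903 103.98016465] [3.14123480e+00 7.18893174e-04 3.12647969e+00] [ 0.04967061 -0.21397555  0.02211059]
```

View pics/s1.png

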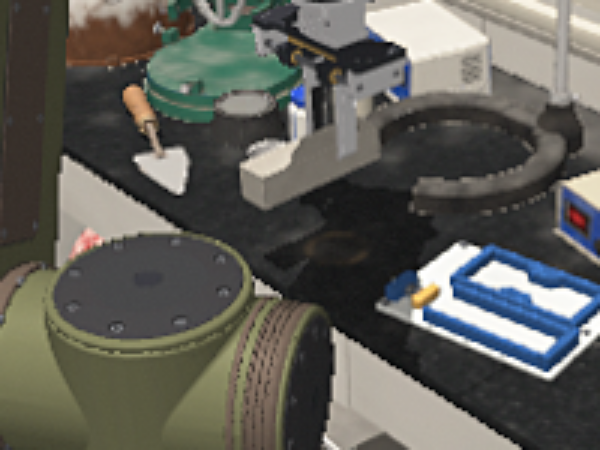

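```bash
python3 -m crank '[{"offset":[0,-0.02,0],"spin":-5},{"offset":[0,-0.04,0],"spin":-10},{"offset":[0,-0.06,0],"spin":-15},{"offset":[0,-0.08,0],"spin":-20},{"offset":[0,-0.10,0],"spin":-25},{"offset":[0,-0.12,0],"spin":-30},{"offset":[0,-0.14,0],"spin":-35},{"offset":[0,-0.16,0],"spin":-40}]'; python3 -m crank '[{"offset":[0,-0.02,0],"spin":-6},{"offset":[0,-0.04,0],"spin":-12},{"offset":[0,-0.06,0],"spin":-18},{"offset":[0,-0.08,0],"spin":-24},{"offset":[0,-0.10,0],"spin":-29},{"offset":[0,-0.12,0],"spin":-34},{"offset":[0,-0.13,0],"spin":-39.2},{"offset":[0,-0.13,0],"spin":-39.2}]';  python3 -m crank '[{"offset":[0,0,-0.01],"spin":0},{"offset":[0,0,-0.02],"spin":0},{"offset":[0,0,-0.028],"spin":0},{"offset":[0,0,-0.028],"spin":0},{"offset":[0,0,-0.028],"spin":0},{"offset":[0,0,-0.028],"spin":0},{"offset":[0,0,-0.028],"spin":0},{"offset":[0,0,-0.028],"spin":0}]'; python3 - <<'E'
from h import *
cs={n:manip.camera(n) for n in('scene','top')}
c=cs['scene'];save(c,'sc2.png');a=cv2.resize(c['pixels'][190:270,230:340,::-1],None,fx=6,fy=6,interpolation=cv2.INTER_CUBIC)
cv2.imwrite('pics/s2.png',a)
c=cs['top'];save(c,'top2.png');cv2.imwrite('pics/t2.png',cv2.resize(c['pixels'][165:265,230:350,::-1],None,fx=6,fy=6,interpolation=cv2.INTER_CUBIC))
s=manip.read_state();print(s['eef_pos'],s['eef_rot'],s['moment'])
E
```

```text
clock: 4.93
eef_pos: [444.9, 181.8, 101.6]
eef_rot: [-3.139, -0.001, 2.424]
wrist_force: [0.1, 0.2, -6.3]
finger_gap: 39.7
clock: 5.6
eef_pos: [443.8, 50.2, 99.5]
eef_rot: [-3.136, -0.001, 1.733]
wrist_force: [-0.5, 0.1, -7.1]
finger_gap: 39.5
clock: 6.27
eef_pos: [444.1, 50.4, 71.9]
eef_rot: [-3.137, -0.001, 1.733]
wrist_force: [-0.8, 0.6, -6.7]
finger_gap: 39.9
[443.99182674  50.28938411  71.81300625] [-3.13665512e+00 -1.40657371e-03  1.73321392e+00] [-0.21114345 -0.06007396 -0.01616802]
```

View pics/s2.png

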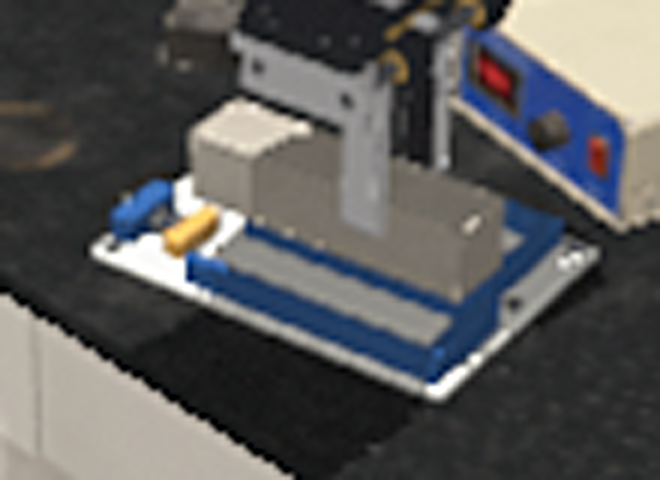

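View pics/t2.png

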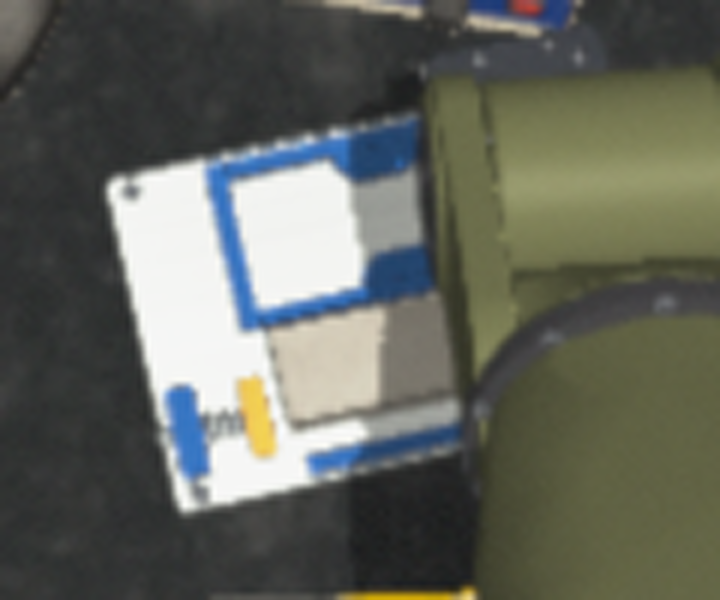

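```bash
python3 - <<'E'
from h import *
cs={n:manip.camera(n) for n in('scene','top')}
off={'top':(230,165),'scene':(230,190)}
def P(n,U,V,z): return px2w(cs[n],(U+.5)/6-.5+off[n][0],(V+.5)/6-.5+off[n][1],z)[:2]
for n in cs:
    m=mask(cs[n],'tray',[465,110,10])
t=np.array([471.5,97.5]);th=1.737
R=np.array([[np.cos(th),-np.sin(th)],[np.sin(th),np.cos(th)]])
tr=lambda p:np.round(R.T@(p-t),1)   # nominal tray frame
tcp=manip.read_state()['eef_pos'];print('tcp tray',tr(tcp[:2]))
print('top plate corners (120,-84),(120,68):',tr(P('top',107,180,8)),tr(P('top',182,514,8)))
print('top bar plunger end top corners', tr(P('top',268,330,90)),tr(P('top',294,428,90)), 'plunger face near', tr(P('top',240,378,22)),tr(P('top',262,375,22)))
print('scene plate (120,68),(-94,68),(-94,-84):',tr(P('scene',92,252,8)),tr(P('scene',434,402,8)),tr(P('scene',601,253,8)))
print('scene bar +x+y top/bot', tr(P('scene',258,163,90)),tr(P('scene',256,216,50)),'-x+y bot',tr(P('scene',460,300,50)),'+x-y top',tr(P('scene',191,134,90)),tr(P('scene',193,190,50)))
for z in(44,47,50,53,56,59): print(z,tr(P('scene',256,216,z)),tr(P('scene',460,300,z)))
E
```

```text
tcp tray [-42.   35.1]
top plate corners (120,-84),(120,68): [118.3 -81.9] [116.6  71.1]
top bar plunger end top corners [66.  13.7] [64.3 56. ] plunger face near [79.7 20. ] [70.1 20.7]
scene plate (120,68),(-94,68),(-94,-84): [116.3  75.6] [-95.2  78.4] [-95.8 -78.9]
scene bar +x+y top/bot [22.4 60.3] [31.  49.8] -x+y bot [-90.2  50.8] +x-y top [64.7 58.4] [70.6 49.4]
44 [36.3 42.5] [-85.9  43.5]
47 [33.7 46.1] [-88.1  47.2]
50 [31.  49.8] [-90.2  50.8]
53 [28.4 53.5] [-92.4  54.5]
56 [25.7 57.1] [-94.6  58.2]
59 [23.1 60.8] [-96.8  61.8]
```

```bash
python3 - <<'E'
from h import *
cs={n:manip.camera(n) for n in('scene','top')}
t=np.array([471.5,97.5]);th=1.737
R=np.array([[np.cos(th),-np.sin(th)],[np.sin(th),np.cos(th)]])
tr=lambda p:np.round(R.T@(np.array(p)-t),1)
def soft(n,name,p0):
    im=cv2.imread(f'pics/{n}0.png').astype(float).max(2)
    reg=cv2.dilate((sil(cs[n],name,p0)>0).astype(np.uint8),np.ones((17,17)))
    m=np.clip((im-45)/(np.percentile(im[reg>0],75)*.85-45),0,1)*reg
    core=cv2.erode((sil(cs[n],name,p0)>.9).astype(np.uint8),np.ones((9,9)))
    m[core>0]=1
    return m
T={}
for n in cs:
  for name,p0 in(('tray',(471.5,97.5,1.737)),('mortar_bar',(419.5,342,-.01)),('dogbone',(415,-171,-.43))):
    m=soft(n,name,p0);p,f=fit([(cs[n],m)],name,p0)
    print(n,name,np.round(p,2),round(f,3),tr(p[:2]) if name=='tray' else '')
E
```

```text
scene tray [470.15 100.71   1.75] 0.204 [3.4 0.8]
scene mortar_bar [ 4.1685e+02  3.4361e+02 -1.0000e-02] 0.343 
scene dogbone [ 413.62 -169.1    -0.42] 0.199 
top tray [471.69  96.26   1.75] 0.068 [-1.3  0. ]
top mortar_bar [403.34 341.29  -0.  ] 0.322 
top dogbone [ 417.31 -173.72   -0.43] 0.331
```

```bash
python3 - <<'E'
from h import *
c=manip.camera('top')
t=np.array([471.5,97.5]);th=1.745
R=np.array([[np.cos(th),-np.sin(th)],[np.sin(th),np.cos(th)]])
im=cv2.imread('pics/top0.png')
# nominal-tray rectified view, z=22 (wall tops), 4 px/mm... x right, y down
g=np.stack(np.meshgrid(np.arange(-104,131,.33),np.arange(-94,79,.33)),-1)
Q=g.reshape(-1,2)@R.T+t
px=w2px(c,np.c_[Q,np.full(len(Q),24.)]).reshape(*g.shape[:2],2).astype(np.float32)
v=cv2.remap(im,px,None,cv2.INTER_CUBIC)
for y in(58,36-22,36-28,-10,-40,-70): 
    k=int((y+94)/.33);cv2.line(v,(0,k),(20,k),(0,0,255),1)
    cv2.putText(v,str(y),(24,k),0,.4,(0,255,0))
for x in(-80,62,72,102,-67,67):
    k=int((x+104)/.33);cv2.line(v,(k,0),(k,15),(0,0,255),1);cv2.putText(v,str(x),(k,26),0,.4,(0,255,0))
cv2.imwrite('pics/rect.png',v)
hsv=cv2.cvtColor(v,cv2.COLOR_BGR2HSV);b=((hsv[...,1]>110)&(abs(hsv[...,0].astype(int)-108)<18))
yy=np.arange(b.shape[0])*.33-94;xx=np.arange(b.shape[1])*.33-104
def runs(m,a):
    d=np.flatnonzero(np.diff(m.astype(int)));return np.round(a[d],1)
for x in(-60,-30,30,50): print('col',x,runs(b[:,int((x+104)/.33)],yy))
for y in(-60,-20,36): print('row',y,runs(b[int((y+94)/.33)],xx))
E
```

```text
col -60 [-75.2 -68.9  -7.5  -1.6   8.3  14.6  59.5  66.4]
col -30 [-75.5 -68.9  -6.9  -1.3   8.   14.2  59.8  66.1]
col 30 [-75.5 -68.3  -6.9  -1.3   8.3  14.6  59.8  66.4]
col 50 [-74.9 -68.6  -7.2  -1.6   8.6  14.6  60.1  66.1]
row -60 [-76.3 -68.7 -15.9  14.8  66.9  73.9]
row -20 [-76.3 -69.   -4.   -2.7  -2.4  -0.4   6.9   7.2  66.9  73.5]
row 36 [-91.1 -82.2 100.3 113.5]
```

View pics/rect.png

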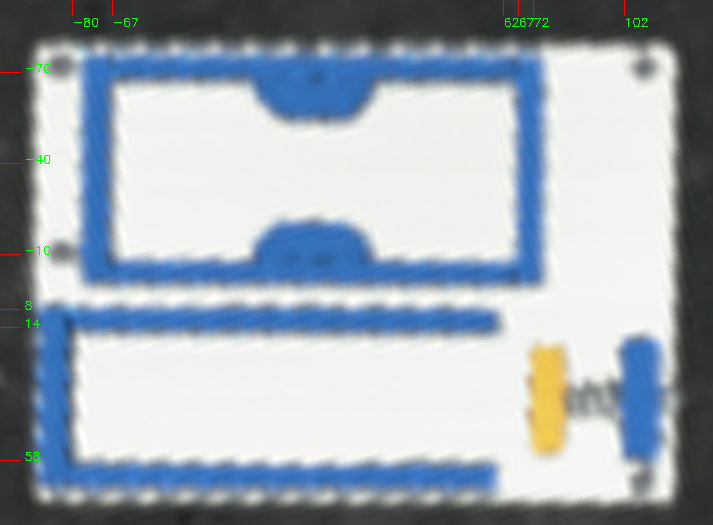

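The rectified view lines up. The tray is about −1.6 mm in x and +0.3 mm in y from nominal, with yaw 1.746. Next: lower the bar with its −x end over the stop.

```bash
python3 -m crank '[{"offset":[-0.0013,0.0018,-0.004],"spin":0.75},{"offset":[-0.0013,0.0018,-0.008],"spin":0.75},{"offset":[-0.0013,0.0018,-0.012],"spin":0.75},{"offset":[-0.0013,0.0018,-0.016],"spin":0.75},{"offset":[-0.0013,0.0018,-0.019],"spin":0.75},{"offset":[-0.0013,0.0018,-0.021],"spin":0.75},{"offset":[-0.0013,0.0018,-0.021],"spin":0.75},{"offset":[-0.0013,0.0018,-0.021],"spin":0.75}]' 0.3 25;  python3 -m crank '[{"offset":[0,0,-0.001],"spin":0},{"offset":[0,0,-0.002],"spin":0},{"offset":[0,0,-0.003],"spin":0},{"offset":[0,0,-0.004],"spin":0},{"offset":[0,0,-0.005],"spin":0},{"offset":[0,0,-0.005],"spin":0},{"offset":[0,0,-0.005],"spin":0},{"offset":[0,0,-0.005],"spin":0}]'; python3 - <<'E'
from h import *
s=manip.read_state();print(s['eef_pos'],s['eef_rot'],s['wrist_force'],s['moment'])
E
```

```text
clock: 7.38
eef_pos: [442.6, 52.0, 50.5]
eef_rot: [-3.136, -0.002, 1.746]
wrist_force: [-0.7, -0.2, -6.4]
finger_gap: 40.3
clock: 8.05
eef_pos: [442.4, 52.2, 45.5]
eef_rot: [-3.136, -0.002, 1.746]
wrist_force: [-3.7, 3.8, -2.3]
finger_gap: 40.0
[442.43654065  52.16091533  45.46040633] [-3.13573103e+00 -1.74690284e-03  1.74612282e+00] [-3.68662842  3.84456754 -2.25391047] [0.39718111 0.53023232 0.02357904]
```

```bash
python3 - <<'E'
from h import *
c=manip.camera('scene');save(c,'sc3.png')
cv2.imwrite('pics/s3.png',cv2.resize(c['pixels'][190:270,230:340,::-1],None,fx=7,fy=7,interpolation=cv2.INTER_CUBIC))
E
```

```text
(no output)
```

View pics/s3.png

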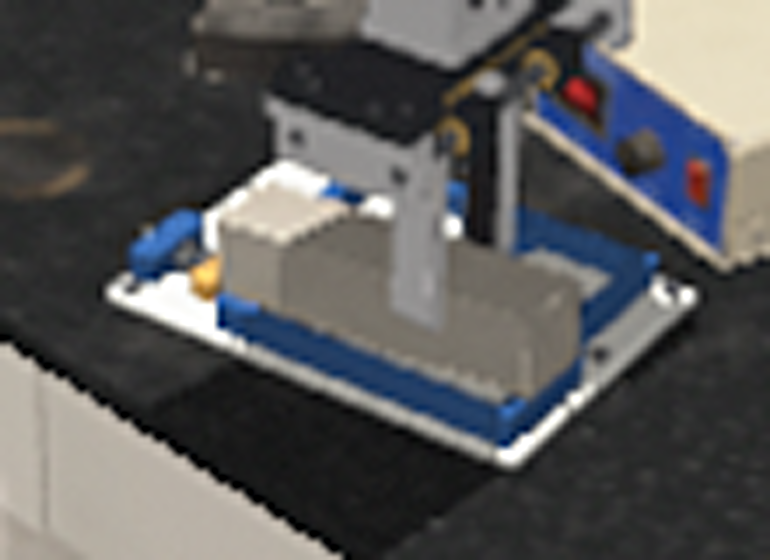

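The stop end rests on the stop and the plunger end is starting down between the walls. I'll keep lowering, with a small shift along the reaction force.

```bash
python3 -m crank '[{"offset":[-0.0008,0.000,-0.001],"spin":0},{"offset":[-0.0008,0,-0.002],"spin":0},{"offset":[-0.0008,0,-0.003],"spin":0},{"offset":[-0.0008,0,-0.004],"spin":0},{"offset":[-0.0008,0,-0.005],"spin":0},{"offset":[-0.0008,0,-0.005],"spin":0},{"offset":[-0.0008,0,-0.005],"spin":0},{"offset":[-0.0008,0,-0.005],"spin":0}]' 0.3 20; python3 - <<'E'
from h import *
s=manip.read_state();print(s['eef_pos'],s['eef_rot'],s['wrist_force'],s['moment'])
for n,r in(('scene',(190,270,230,340)),('top',(165,265,230,350))):
    c=manip.camera(n);cv2.imwrite(f'pics/{n[0]}4.png',cv2.resize(c['pixels'][r[0]:r[1],r[2]:r[3],::-1],None,fx=6,fy=6,interpolation=cv2.INTER_CUBIC))
E
```

```text
clock: 8.77
eef_pos: [441.9, 51.8, 42.1]
eef_rot: [-3.136, -0.001, 1.746]
wrist_force: [-13.7, -1.7, 27.1]
finger_gap: 39.8
[441.89620837  51.81120008  42.0537996 ] [-3.13619347e+00 -1.08223156e-03  1.74620630e+00] [-13.7407418   -1.7468915   27.13529726] [-0.50361705  2.73113331  0.0496668 ]
```

View pics/s4.png

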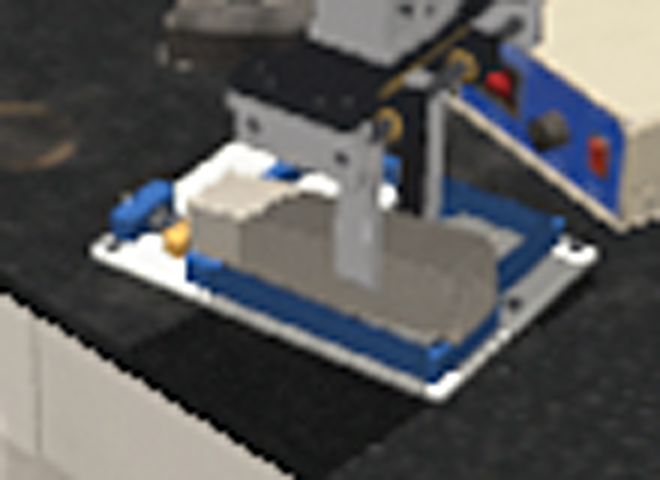

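```bash
python3 -m crank '[{"offset":[-0.0015,0.000,0.0015],"spin":0},{"offset":[-0.0015,0,0.0015],"spin":0},{"offset":[-0.0015,0,0.0015],"spin":0},{"offset":[-0.0015,0,0.0015],"spin":0},{"offset":[-0.0015,0,0.0015],"spin":0},{"offset":[-0.0015,0,0.0015],"spin":0},{"offset":[-0.0015,0,0.0015],"spin":0},{"offset":[-0.0015,0,0.0015],"spin":0}]' 0.3 20; python3 - <<'E'
from h import *
s=manip.read_state();print(s['eef_pos'],s['wrist_force'],s['moment'])
E
```

```text
clock: 9.53
eef_pos: [440.3, 51.8, 43.4]
eef_rot: [-3.136, -0.001, 1.746]
wrist_force: [0.1, 0.4, -6.9]
finger_gap: 40.1
[440.34598844  51.8306187   43.40902595] [ 0.07287943  0.3835602  -6.8509161 ] [-0.19843153 -0.01409658  0.01026784]
```

```bash
python3 -m crank '[{"offset":[0,0.000,-0.0005],"spin":0},{"offset":[0,0,-0.001],"spin":0},{"offset":[0,0,-0.0015],"spin":0},{"offset":[0,0,-0.002],"spin":0},{"offset":[0,0,-0.0025],"spin":0},{"offset":[0,0,-0.003],"spin":0},{"offset":[0,0,-0.003],"spin":0},{"offset":[0,0,-0.003],"spin":0}]' 0.3 20; python3 - <<'E'
from h import *
s=manip.read_state();print(s['eef_pos'],s['wrist_force'],s['moment'])
c=manip.camera('top');save(c,'top5.png');cv2.imwrite('pics/t5.png',cv2.resize(c['pixels'][175:255,235:315,::-1],None,fx=7,fy=7,interpolation=cv2.INTER_CUBIC))
E
```

```text
clock: 10.2
eef_pos: [440.5, 51.7, 42.0]
eef_rot: [-3.136, -0.001, 1.746]
wrist_force: [-12.6, -2.5, 27.1]
finger_gap: 40.4
[440.51881587  51.74463005  42.04317962] [-12.62752189  -2.52684108  27.06041249] [-0.51278262  2.69362336  0.02349737]
```

View pics/t5.png

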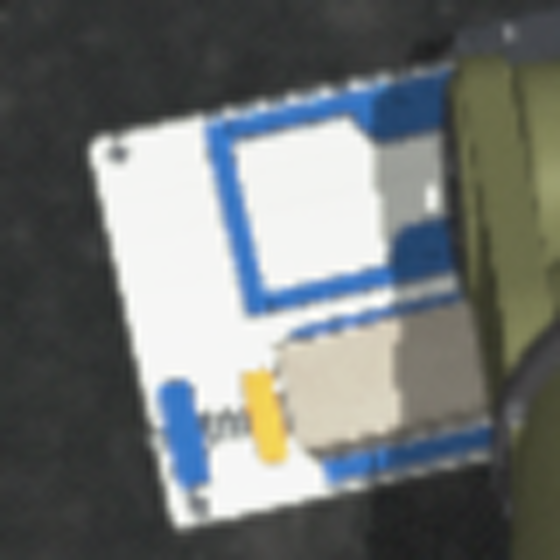

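The bar sits between the walls with its end about 3 mm short of the plunger, and it rests on both ends. Now I'll push it +x into the plunger.

```bash
python3 -m crank '[{"offset":[0,0,0.0012],"spin":0},{"offset":[-0.0004,0.002,0.0012],"spin":0},{"offset":[-0.0007,0.004,0.0012],"spin":0},{"offset":[-0.001,0.006,0.0012],"spin":0},{"offset":[-0.0014,0.008,0.0012],"spin":0},{"offset":[-0.0017,0.010,0.0012],"spin":0},{"offset":[-0.0021,0.012,0.0012],"spin":0},{"offset":[-0.0024,0.0138,0.0012],"spin":0}]' 0.3 40; python3 - <<'E'
from h import *
s=manip.read_state();print(s['eef_pos'],s['wrist_force'],s['moment'])
for n,r in(('scene',(190,270,230,340)),('top',(165,265,230,350))):
    c=manip.camera(n);save(c,n+'6.png');cv2.imwrite(f'pics/{n[0]}6.png',cv2.resize(c['pixels'][r[0]:r[1],r[2]:r[3],::-1],None,fx=5,fy=5,interpolation=cv2.INTER_CUBIC))
a=cv2.imread('pics/s6.png');b=cv2.imread('pics/t6.png')[100:400,:]
h=np.zeros((600,600,3),np.uint8);a=a[:300];h[:300,:550]=a[:, :550];h[300:600,:600]=b[:, :600];cv2.imwrite('pics/c6.png',h)
E
```

```text
clock: 10.92
eef_pos: [438.1, 65.4, 43.2]
eef_rot: [-3.136, -0.0, 1.747]
wrist_force: [0.7, -6.3, -5.1]
finger_gap: 39.7
[438.13947988  65.4232219   43.17917279] [ 0.67264785 -6.33236363 -5.08675989] [-1.58839133 -0.18886759  0.06198425]
```

View pics/c6.png

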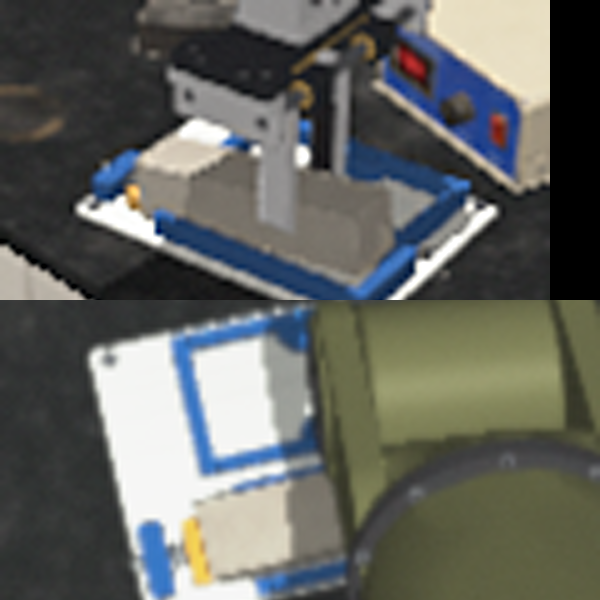

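```bash
python3 -m crank '[{"offset":[-0.0003,0.0015,0],"spin":0},{"offset":[-0.0006,0.0035,0],"spin":0},{"offset":[-0.0006,0.0035,0],"spin":0},{"offset":[-0.0006,0.0035,-0.0015],"spin":0},{"offset":[-0.0006,0.0035,-0.003],"spin":0},{"offset":[-0.0006,0.0035,-0.0045],"spin":0},{"offset":[-0.0006,0.0035,-0.006],"spin":0},{"offset":[-0.0006,0.0035,-0.006],"spin":0}]' 0.3 25; python3 - <<'E'
from h import *
s=manip.read_state();print(s['eef_pos'],s['wrist_force'],s['moment'])
E
```

```text
clock: 11.68
eef_pos: [437.9, 68.6, 37.3]
eef_rot: [-3.137, 0.001, 1.747]
wrist_force: [0.3, -8.1, -0.1]
finger_gap: 39.6
[437.87018345  68.64041241  37.29004875] [ 0.33284997 -8.06797444 -0.09454944] [-1.36985527 -0.06291919  0.03073273]
```

```bash
python3 -m crank '[{"offset":[0,0,-0.0015],"spin":0},{"offset":[0,0,-0.003],"spin":0},{"offset":[0,0,-0.0045],"spin":0},{"offset":[0,0,-0.006],"spin":0},{"offset":[0,0,-0.0075],"spin":0},{"offset":[0,0,-0.0075],"spin":0},{"offset":[0,0,-0.0075],"spin":0},{"offset":[0,0,-0.0075],"spin":0}]' 0.3 25; python3 - <<'E'
from h import *
s=manip.read_state();print(s['eef_pos'],s['wrist_force'],s['moment'])
E
```

```text
clock: 12.35
eef_pos: [438.1, 68.2, 30.0]
eef_rot: [-3.137, 0.002, 1.747]
wrist_force: [0.1, -10.0, -2.0]
finger_gap: 40.3
[438.08434205  68.1776101   29.97433465] [  0.09591346 -10.00647405  -2.03838079] [-1.69799206  0.03009211  0.1263704 ]
```

```bash
python3 -m crank '[{"offset":[0,0,-0.001],"spin":0},{"offset":[0.0003,-0.0015,-0.0015],"spin":0},{"offset":[0.0005,-0.003,-0.0015],"spin":0},{"offset":[0.0005,-0.003,-0.0015],"spin":0},{"offset":[0.0005,-0.003,-0.0015],"spin":0},{"offset":[0.0005,-0.003,-0.0015],"spin":0},{"offset":[0.0005,-0.003,-0.0015],"spin":0},{"offset":[0.0005,-0.003,-0.0015],"spin":0}]' 0.3 25; python3 -m crank '[{"offset":[0,0,0],"spin":0},{"offset":[0,0,0],"spin":0},{"offset":[0,0,0],"spin":0},{"offset":[0,0,0],"spin":0},{"offset":[0,0,0.02],"spin":0},{"offset":[0,0,0.06],"spin":0},{"offset":[0,0,0.1],"spin":0},{"offset":[0,0,0.13],"spin":0}]' 0.65 25; python3 -m crank '[{"offset":[0,-0.04,0],"spin":0},{"offset":[0,-0.08,0],"spin":0},{"offset":[0,-0.12,0],"spin":0},{"offset":[0,-0.16,0],"spin":0},{"offset":[0,-0.2,0],"spin":0},{"offset":[-0.01,-0.23,0],"spin":0},{"offset":[-0.02,-0.24,0],"spin":0},{"offset":[-0.02,-0.24,0],"spin":0}]' 1;python3 - <<'E'
from h import *
s=manip.read_state();print(s['eef_pos'],s['eef_rot'],s['wrist_force'])
for n in('scene','top'): save(manip.camera(n),n+'7.png')
c=manip.camera('top')
t=np.array([471.5,97.5]);th=1.745
R=np.array([[np.cos(th),-np.sin(th)],[np.sin(th),np.cos(th)]])
im=cv2.imread('pics/top7.png')
g=np.stack(np.meshgrid(np.arange(-104,131,.5),np.arange(-94,79,.5)),-1);Q=g.reshape(-1,2)@R.T+t
px=w2px(c,np.c_[Q,np.full(len(Q),24.)]).reshape(*g.shape[:2],2).astype(np.float32)
v=cv2.remap(im,px,None,cv2.INTER_CUBIC)
b=cv2.resize(cv2.imread('pics/scene7.png')[190:260,230:340],None,fx=4.2,fy=4.2,interpolation=cv2.INTER_CUBIC)
h=np.zeros((345,470+b.shape[1],3),np.uint8);h[:v.shape[0],:v.shape[1]]=v[:345,:470];h[:b.shape[0],470:]=b
cv2.imwrite('pics/c7.png',h[:, :800])
E
```

```text
clock: 13.02
eef_pos: [439.0, 65.7, 29.3]
eef_rot: [-3.138, 0.001, 1.747]
wrist_force: [-3.8, 1.3, 9.9]
finger_gap: 39.7
clock: 13.68
eef_pos: [439.2, 65.8, 162.2]
eef_rot: [-3.14, 0.001, 1.747]
wrist_force: [0.3, 0.6, -0.3]
finger_gap: 61.2
clock: 14.35
eef_pos: [417.9, -176.2, 162.0]
eef_rot: [-3.139, 0.001, 1.744]
wrist_force: [-0.6, 0.4, -1.1]
finger_gap: 93.8
[ 417.94826731 -176.17925138  161.9603757 ] [-3.13932505e+00  1.02058388e-03  1.74400098e+00] [-0.57438491  0.35094991 -1.0637499 ]
```

View pics/c7.png

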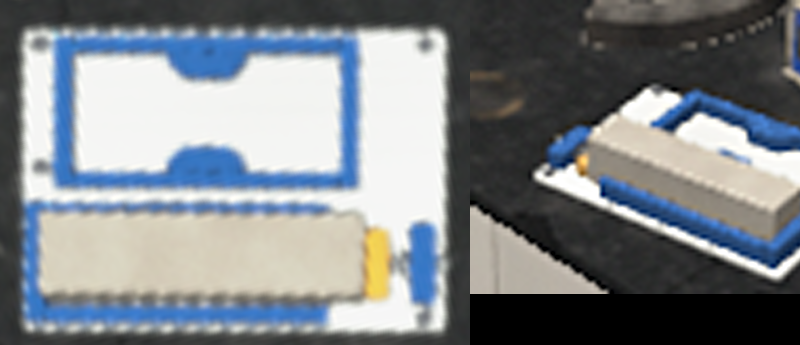

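Bar seated: it lies parallel between the stop and the compressed plunger, and the plunger head has moved from 71 to about 79. Next, refine the dog-bone pose from the first top picture.

```bash
python3 - <<'E'
from h import *
c=manip.camera('top');im=cv2.imread('pics/top0.png').max(2).astype(np.float32)
p=(417,-173,-.42)
for th in(-.40,-.42,-.44):
    R=np.array([[np.cos(th),-np.sin(th)],[np.sin(th),np.cos(th)]])
    xs=np.arange(-80,80,.5);ys=np.arange(-45,45,.5)
    g=np.stack(np.meshgrid(xs,ys),-1);Q=g.reshape(-1,2)@R.T+p[:2]
    px=w2px(c,np.c_[Q,np.full(len(Q),30.)]).reshape(*g.shape[:2],2).astype(np.float32)
    v=cv2.remap(im,px,None,cv2.INTER_LINEAR)
    ed=lambda a,x:(lambda k:(x[k[0]],x[k[-1]]))(np.flatnonzero(a>110))
    print(th,'cols y-edges',[(x,ed(v[:,int((x+80)*2)],ys)) for x in(-58,-40,-8,0,8,40,58)],'rows x-edges',[(y,ed(v[int((y+45)*2)],xs)) for y in(-20,-10,0,10,20)])
if 1:
    h=np.clip(v,0,255).astype(np.uint8)
print(im[200:204,400])
E
```

```text
-0.4 cols y-edges [(-58, (np.float64(-26.5), np.float64(30.5))), (-40, (np.float64(-27.0), np.float64(30.5))), (-8, (np.float64(-15.5), np.float64(17.0))), (0, (np.float64(-15.5), np.float64(17.0))), (8, (np.float64(-16.0), np.float64(17.0))), (40, (np.float64(-28.5), np.float64(29.0))), (58, (np.float64(-28.5), np.float64(29.0)))] rows x-edges [(-20, (np.float64(-80.0), np.float64(64.5))), (-10, (np.float64(-69.0), np.float64(64.5))), (0, (np.float64(-69.0), np.float64(64.5))), (10, (np.float64(-68.5), np.float64(65.0))), (20, (np.float64(-69.0), np.float64(65.0)))]
-0.42 cols y-edges [(-58, (np.float64(-28.0), np.float64(29.5))), (-40, (np.float64(-28.0), np.float64(29.5))), (-8, (np.float64(-15.5), np.float64(17.0))), (0, (np.float64(-15.5), np.float64(17.0))), (8, (np.float64(-15.5), np.float64(17.0))), (40, (np.float64(-27.5), np.float64(29.5))), (58, (np.float64(-27.5), np.float64(30.0)))] rows x-edges [(-20, (np.float64(-80.0), np.float64(65.0))), (-10, (np.float64(-68.5), np.float64(65.0))), (0, (np.float64(-69.0), np.float64(64.5))), (10, (np.float64(-69.0), np.float64(65.0))), (20, (np.float64(-69.5), np.float64(64.5)))]
-0.44 cols y-edges [(-58, (np.float64(-29.0), np.float64(28.5))), (-40, (np.float64(-28.5), np.float64(29.0))), (-8, (np.float64(-15.5), np.float64(16.5))), (0, (np.float64(-15.5), np.float64(17.0))), (8, (np.float64(-15.5), np.float64(17.5))), (40, (np.float64(-27.0), np.float64(30.5))), (58, (np.float64(-26.5), np.float64(31.0)))] rows x-edges [(-20, (np.float64(-80.0), np.float64(65.0))), (-10, (np.float64(-68.5), np.float64(65.0))), (0, (np.float64(-68.5), np.float64(64.5))), (10, (np.float64(-69.0), np.float64(65.0))), (20, (np.float64(-69.5), np.float64(64.0)))]
[ 67.  68.  76. 130.]
```

```bash
python3 -m crank '[{"offset":[-0.001,0.003,-0.01],"spin":7},{"offset":[-0.001,0.003,-0.03],"spin":14},{"offset":[-0.001,0.003,-0.05],"spin":21},{"offset":[-0.001,0.003,-0.07],"spin":28},{"offset":[-0.001,0.003,-0.09],"spin":35},{"offset":[-0.001,0.003,-0.1],"spin":42},{"offset":[-0.001,0.003,-0.1],"spin":49},{"offset":[-0.001,0.003,-0.1],"spin":56.1}]' 1; python3 -m crank '[{"offset":[0,0,0],"spin":0},{"offset":[0,0,-0.01],"spin":0},{"offset":[0,0,-0.02],"spin":0},{"offset":[0,0,-0.03],"spin":0},{"offset":[0,0,-0.036],"spin":0},{"offset":[0,0,-0.04],"spin":0},{"offset":[0,0,-0.04],"spin":0},{"offset":[0,0,-0.04],"spin":0}]'; python3 -c "
from cell import manip;s=manip.read_state();print(s['eef_pos'],s['eef_rot'])"
```

```text
clock: 15.22
eef_pos: [418.8, -169.2, 61.5]
eef_rot: [-3.14, -0.0, 2.735]
wrist_force: [0.3, -0.0, -1.0]
finger_gap: 93.8
clock: 15.88
eef_pos: [418.7, -169.3, 21.4]
eef_rot: [-3.14, -0.001, 2.734]
wrist_force: [-0.5, 0.4, 0.2]
finger_gap: 93.8
[ 418.74383538 -169.25442084   21.36043733] [-3.14028634e+00 -6.55910880e-04  2.73438258e+00]
```

```bash
python3 -m crank '[{"offset":[-0.0017,-0.0037,-0.003],"spin":-0.6},{"offset":[-0.0017,-0.0037,-0.003],"spin":-0.6},{"offset":[-0.0017,-0.0037,-0.003],"spin":-0.6},{"offset":[-0.0017,-0.0037,-0.003],"spin":-0.6},{"offset":[-0.0017,-0.0037,-0.003],"spin":-0.6},{"offset":[-0.0017,-0.0037,-0.003],"spin":-0.6},{"offset":[-0.0017,-0.0037,-0.003],"spin":-0.6},{"offset":[-0.0017,-0.0037,-0.003],"spin":-0.6}]' 1; python3 -m crank '[{"offset":[0,0,0],"spin":0},{"offset":[0,0,0],"spin":0},{"offset":[0,0,0],"spin":0},{"offset":[0,0,0],"spin":0},{"offset":[0,0,0],"spin":0},{"offset":[0,0,0],"spin":0},{"offset":[0,0,0],"spin":0},{"offset":[0,0,0],"spin":0}]' 0.2 40; python3 -m crank '[{"offset":[0,0,0],"spin":0},{"offset":[0,0,0],"spin":0},{"offset":[0,0,0.02],"spin":0},{"offset":[0,0,0.04],"spin":0},{"offset":[0,0,0.06],"spin":0},{"offset":[0,0,0.08],"spin":0},{"offset":[0,0,0.08],"spin":0},{"offset":[0,0,0.08],"spin":0}]' 0.2 40; python3 - <<'E'
from h import *
s=manip.read_state();print(s['eef_pos'],s['eef_rot'],s['wrist_force'])
E
```

```text
clock: 16.55
eef_pos: [417.1, -172.9, 18.4]
eef_rot: [-3.14, -0.001, 2.724]
wrist_force: [-0.1, -0.4, -1.3]
finger_gap: 94.1
clock: 17.22
eef_pos: [417.1, -172.9, 18.4]
eef_rot: [-3.14, -0.001, 2.724]
wrist_force: [0.1, 0.3, 0.5]
finger_gap: 44.0
clock: 17.88
eef_pos: [417.2, -173.0, 98.3]
eef_rot: [-3.14, 0.001, 2.724]
wrist_force: [-0.2, -0.5, -4.4]
finger_gap: 29.4
[ 417.18465637 -172.9894027    98.29880356] [-3.14019861e+00  5.48375710e-04  2.72404672e+00] [-0.17429855 -0.48572788 -4.42434058]
```

```bash
python3 -m crank '[{"offset":[0.008,0.02,0.01],"spin":-7},{"offset":[0.02,0.05,0.01],"spin":-14},{"offset":[0.032,0.085,0.01],"spin":-21},{"offset":[0.045,0.12,0.01],"spin":-28},{"offset":[0.057,0.155,0.01],"spin":-35},{"offset":[0.07,0.195,0.01],"spin":-42},{"offset":[0.082,0.235,0.01],"spin":-49},{"offset":[0.093,0.2765,0.005],"spin":-56.1}]'; python3 -m crank '[{"offset":[0,0,0],"spin":0},{"offset":[0,0,-0.01],"spin":0},{"offset":[0,0,-0.02],"spin":0},{"offset":[0,0,-0.03],"spin":0},{"offset":[0,0,-0.035],"spin":0},{"offset":[0,0,-0.035],"spin":0},{"offset":[0,0,-0.035],"spin":0},{"offset":[0,0,-0.035],"spin":0}]'; python3 - <<'E'
from h import *
s=manip.read_state();print(s['eef_pos'],s['eef_rot'],s['wrist_force'],s['joints'])
E
```

```text
clock: 18.55
eef_pos: [503.8, 81.9, 103.6]
eef_rot: [-3.138, 0.0, 1.825]
wrist_force: [0.2, -0.3, -3.8]
finger_gap: 29.4
clock: 19.22
eef_pos: [504.0, 81.5, 69.0]
eef_rot: [-3.139, 0.0, 1.825]
wrist_force: [-0.0, 0.0, -3.2]
finger_gap: 29.3
[503.99020518  81.4770465   68.96356648] [-3.13905229e+00  4.26764045e-04  1.82452282e+00] [-0.04598196  0.00525081 -3.18371696] [ 8.89711846e-02  3.75306517e-01  1.76649655e+00 -9.94017483e-04
  1.00222578e+00 -1.64218544e-01]
```

```bash
python3 -m crank '[{"offset":[0.003,0.011,0],"spin":-2.2},{"offset":[0.0063,0.022,0],"spin":-4.5},{"offset":[0.0063,0.022,0],"spin":-4.5},{"offset":[0.0063,0.022,-0.007],"spin":-4.5},{"offset":[0.0063,0.022,-0.014],"spin":-4.5},{"offset":[0.0063,0.022,-0.02],"spin":-4.5},{"offset":[0.0063,0.022,-0.024],"spin":-4.5},{"offset":[0.0063,0.022,-0.024],"spin":-4.5}]'; python3 - <<'E'
from h import *
s=manip.read_state();print(s['eef_pos'],s['eef_rot'],s['wrist_force'])
for n,r in(('scene',(190,260,240,350)),('top',(165,235,240,350))):
    c=manip.camera(n);save(c,n+'8.png')
a=[cv2.resize(cv2.imread(f'pics/{n}8.png')[r[0]:r[1],r[2]:r[3]],None,fx=5.4,fy=4.2*5.4/4.2,interpolation=cv2.INTER_CUBIC)[:300] for n,r in(('scene',(190,250,240,350)),('top',(170,230,240,350)))]
cv2.imwrite('pics/c8.png',np.vstack(a))
E
```

```text
clock: 19.88
eef_pos: [509.7, 103.1, 43.8]
eef_rot: [-3.137, 0.0, 1.746]
wrist_force: [-0.2, 0.4, -4.1]
finger_gap: 29.7
[509.67279431 103.09073241  43.75432501] [-3.13716727e+00  3.80487281e-04  1.74600994e+00] [-0.18752728  0.44232012 -4.09186539]
```

View pics/c8.png

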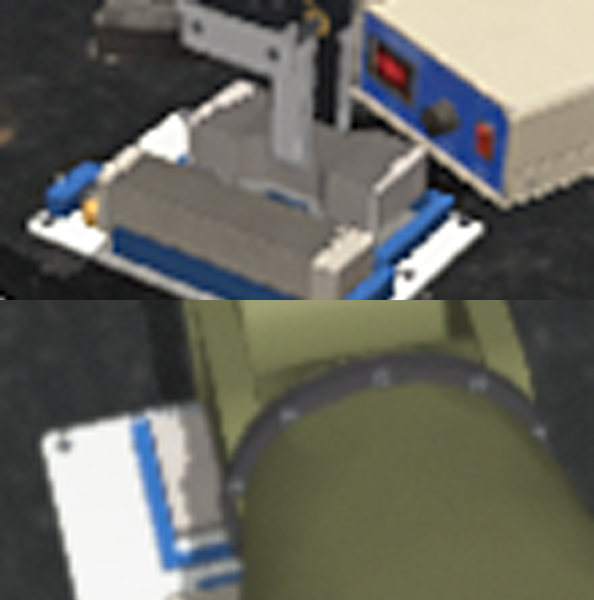

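The dog-bone hangs square over the pocket, about 3 mm above the walls. I'll lower it while watching the force.

```bash
python3 -m crank '[{"offset":[0.0003,0,-0.001],"spin":0},{"offset":[0.0003,0,-0.002],"spin":0},{"offset":[0.0003,0,-0.003],"spin":0},{"offset":[0.0003,0,-0.004],"spin":0},{"offset":[0.0003,0,-0.005],"spin":0},{"offset":[0.0003,0,-0.006],"spin":0},{"offset":[0.0003,0,-0.007],"spin":0},{"offset":[0.0003,0,-0.007],"spin":0}]' 0.2 20
```

```text
clock: 20.65
eef_pos: [510.5, 103.2, 37.7]
eef_rot: [-3.138, 0.001, 1.746]
wrist_force: [-2.2, -3.5, -1.6]
finger_gap: 29.6
```

```bash
python3 -m crank '[{"offset":[-0.0006,-0.0012,0],"spin":0},{"offset":[-0.0006,-0.0012,-0.001],"spin":0},{"offset":[-0.0006,-0.0012,-0.002],"spin":0},{"offset":[-0.0006,-0.0012,-0.003],"spin":0},{"offset":[-0.0006,-0.0012,-0.004],"spin":0},{"offset":[-0.0006,-0.0012,-0.005],"spin":0},{"offset":[-0.0006,-0.0012,-0.005],"spin":0},{"offset":[-0.0006,-0.0012,-0.005],"spin":0}]' 0.2 20
```

```text
clock: 21.32
eef_pos: [510.0, 101.9, 33.1]
eef_rot: [-3.139, 0.001, 1.746]
wrist_force: [-1.8, -3.9, 6.9]
finger_gap: 30.0
```

```bash
python3 -m crank '[{"offset":[-0.0004,-0.001,0.0015],"spin":0},{"offset":[-0.0004,-0.001,0.0015],"spin":0},{"offset":[-0.0004,-0.001,0.0015],"spin":0},{"offset":[-0.0004,-0.001,0.0015],"spin":0},{"offset":[-0.0004,-0.001,0],"spin":0},{"offset":[-0.0004,-0.001,-0.001],"spin":0},{"offset":[-0.0004,-0.001,-0.001],"spin":0},{"offset":[-0.0004,-0.001,-0.001],"spin":0}]' 0.2 20;python3 - <<'E'
from h import *
s=manip.read_state();print(s['eef_pos'],s['wrist_force'],s['moment'])
c=manip.camera('scene');save(c,'sc9.png')
cv2.imwrite('pics/s9.png',cv2.resize(c['pixels'][190:250,250:340,::-1],None,fx=7,fy=7,interpolation=cv2.INTER_CUBIC))
E
```

```text
clock: 21.98
eef_pos: [509.7, 100.9, 32.1]
eef_rot: [-3.139, 0.001, 1.746]
wrist_force: [1.6, 0.3, -0.4]
finger_gap: 29.9
[509.711814   100.9008714   32.07659559] [ 1.63391962  0.2678382  -0.43389866] [-0.16873143 -0.11279656  0.03542442]
```

The picture limit is reached, so I'm going by forces and measurements. The forces are now small; I'll continue down.

```bash
python3 -m crank '[{"offset":[0,0,-0.001],"spin":0},{"offset":[0,0,-0.002],"spin":0},{"offset":[0,0,-0.003],"spin":0},{"offset":[0,0,-0.004],"spin":0},{"offset":[0,0,-0.005],"spin":0},{"offset":[0,0,-0.006],"spin":0},{"offset":[0,0,-0.006],"spin":0},{"offset":[0,0,-0.006],"spin":0}]' 0.2 20
```

```text
clock: 22.7
eef_pos: [509.7, 100.9, 26.6]
eef_rot: [-3.139, 0.001, 1.746]
wrist_force: [-4.0, 1.5, 9.3]
finger_gap: 29.6
```

```bash
python3 -m crank '[{"offset":[0,0,0.001],"spin":0},{"offset":[0,0,0.001],"spin":0},{"offset":[0,0,0.001],"spin":0},{"offset":[0,0,0.001],"spin":0},{"offset":[0,0,0.02],"spin":0},{"offset":[0,0,0.06],"spin":0},{"offset":[0,0,0.1],"spin":0},{"offset":[0,0,0.13],"spin":0}]' 0.55; python3 -m crank '[{"offset":[-0.01,-0.04,0],"spin":0},{"offset":[-0.02,-0.08,0],"spin":0},{"offset":[-0.03,-0.12,0],"spin":0},{"offset":[-0.04,-0.16,0],"spin":0},{"offset":[-0.05,-0.2,0],"spin":0},{"offset":[-0.06,-0.24,0],"spin":0},{"offset":[-0.06,-0.26,0],"spin":0},{"offset":[-0.06,-0.26,0],"spin":0}]'; python3 - <<'E'
from h import *
c=manip.camera('top');im=c['pixels'][:,:,::-1].copy();save(c,'top10.png');c2=manip.camera('scene');save(c2,'scene10.png')
t=np.array([471.5,97.5]);th=1.745
R=np.array([[np.cos(th),-np.sin(th)],[np.sin(th),np.cos(th)]])
def rect(z):
    g=np.stack(np.meshgrid(np.arange(-104,131,.5),np.arange(-94,79,.5)),-1);Q=g.reshape(-1,2)@R.T+t
    px=w2px(c,np.c_[Q,np.full(len(Q),z)]).reshape(*g.shape[:2],2).astype(np.float32)
    return cv2.remap(im,px,None,cv2.INTER_LINEAR)
v=rect(38.);L=lambda x,y:v[int((y+94)*2),int((x+104)*2)]
xx=np.arange(-104,131,.5);yy=np.arange(-94,79,.5)
def show(z,rows,cols):
    v=rect(z);hsv=cv2.cvtColor(v,cv2.COLOR_BGR2HSV)
    cl=np.where(hsv[...,1]>100,np.where(hsv[...,0]<60,'Y','B'),np.where(hsv[...,2]>215,'w',np.where(hsv[...,2]<90,'k','g')))
    f=lambda a,x:' '.join(f'{q}{x[i]:.0f}' for i,q in enumerate(a) if i==0 or a[i-1]!=q)
    for y in rows:print('z',z,'row',y,f(cl[int((y+94)*2)],xx))
    for x in cols:print('z',z,'col',x,f(cl[:,int((x+104)*2)],yy))
show(38.,(-55,-38,-22),(-50,-30,0,30,50))
show(48.,(25,36,50),(-60,0,50))
for n,p0,z in(('dogbone',(510,103,1.745),8),('mortar_bar',(436,92,1.745),8)):
  for cc in(c,c2):
    m=mask(cc,n,[p0[0],p0[1],30])
    if m is not None:
        p,f=fit([(cc,m)],n,p0,z);print(n,np.round(R.T@(p[:2]-t),1),round(p[2],3),round(f,3))
    else: print(n,'none')
E
```

```text
clock: 23.37
eef_pos: [510.0, 100.9, 159.5]
eef_rot: [-3.141, 0.001, 1.746]
wrist_force: [0.3, -0.2, 0.3]
finger_gap: 51.3
clock: 24.03
eef_pos: [449.4, -162.5, 159.5]
eef_rot: [-3.141, 0.002, 1.742]
wrist_force: [0.4, 0.5, -0.2]
finger_gap: 51.9
z 38.0 row -55 k-104 g-93 w-89 B-74 g-67 w-64 g-32 w31 g62 B66 w75 g118 k121
z 38.0 row -38 k-104 g-92 w-88 g-75 B-74 g-67 w-62 g-2 w32 g61 B67 g75 w77 g117 k121
z 38.0 row -22 k-104 g-92 w-89 g-74 B-74 g-67 w-64 g-34 w31 g62 B68 g75 w76 g118 k121
z 38.0 col -50 k-94 g-77 B-71 g-70 w-64 g-14 B-6 g2 w4 g10 B12 g13 w18 g50 B61 g68 k75
z 38.0 col -30 k-94 g-78 B-72 g-67 w-52 g-34 w-32 g-26 B-5 g2 w4 g9 w18 g25 B61 g68 k75
z 38.0 col 0 k-94 g-77 B-72 g-56 B-19 g2 w4 g8 B11 g13 w19 g51 B62 g69 k76
z 38.0 col 30 k-94 g-78 B-72 g-68 B-4 g2 w4 g9 B12 g14 w20 g22 w25 g51 B61 g68 k76
z 38.0 col 50 k-94 g-78 B-71 g-70 w-64 g-15 B-5 g2 w4 g10 B12 g12 w19 g52 B61 g68 k76
z 48.0 row 25 k-104 g-90 B-88 g-82 w-76 g-26 w-24 g-18 w-17 g4 w27 g30 w34 g56 w58 g74 Y82 w88 g100 B102 w113 g117 k120
z 48.0 row 36 k-104 g-90 B-88 g-82 w-78 g-31 w-14 g4 w4 g10 w12 g61 w64 g68 w71 g74 Y79 w91 g92 w95 g96 B102 g113 k120
z 48.0 row 50 k-104 g-90 B-88 g-82 w-79 g-36 w-11 g4 w6 g74 Y79 w90 g100 B102 g113 w114 g118 k120
z 48.0 col -60 k-94 g-75 B-69 g-67 w-62 g-13 B-4 g4 w5 g10 B13 g14 w20 g52 B62 g70 k76
z 48.0 col 0 k-94 g-74 B-70 g-54 B-17 g4 w6 g10 B12 g14 w21 g52 B63 g70 k76
z 48.0 col 50 k-94 g-75 B-68 g-67 w-62 g-13 B-4 g4 w6 g12 B13 g14 w20 g54 B62 g70 k76
dogbone [  0.4 -39.6] 1.748 0.079
dogbone [  5.8 -48.1] 1.72 0.276
mortar_bar [-1.6 35.8] 1.744 0.055
mortar_bar [ 6.  33.4] 1.716 0.288
```

Fits put both parts in their nests. Height is not confirmed by image, so I'll probe the tops gently with shut fingers.

```bash
python3 -m crank '[{"offset":[0.01,0.03,0],"spin":0},{"offset":[0.02,0.065,0],"spin":0},{"offset":[0.03,0.1,0],"spin":0},{"offset":[0.04,0.135,0],"spin":0},{"offset":[0.05,0.165,-0.02],"spin":0},{"offset":[0.06,0.195,-0.05],"spin":0},{"offset":[0.07,0.2175,-0.08],"spin":0},{"offset":[0.07,0.2175,-0.1],"spin":0}]' 0; python3 -m crank '[{"offset":[0,0,-0.005],"spin":0},{"offset":[0,0,-0.01],"spin":0},{"offset":[0,0,-0.01],"spin":0},{"offset":[0,0,-0.01],"spin":0},{"offset":[0,0,-0.01],"spin":0},{"offset":[0,0,-0.01],"spin":0},{"offset":[0,0,-0.01],"spin":0},{"offset":[0,0,-0.01],"spin":0}]'
```

```text
clock: 25.0
eef_pos: [520.1, 63.9, 57.0]
eef_rot: [-3.14, 0.0, 1.752]
wrist_force: [0.2, -0.4, 0.2]
finger_gap: 2.2
clock: 25.67
eef_pos: [520.3, 63.7, 47.5]
eef_rot: [-3.14, 0.0, 1.752]
wrist_force: [-0.3, -0.2, 0.2]
finger_gap: 0.5
```

```bash
python3 -m crank '[{"offset":[0,-0.005,-0.002],"spin":0},{"offset":[0,-0.005,-0.004],"spin":0},{"offset":[0,-0.005,-0.006],"spin":0},{"offset":[0,-0.005,-0.008],"spin":0},{"offset":[0,-0.005,-0.009],"spin":0},{"offset":[0,-0.005,-0.010],"spin":0},{"offset":[0,-0.005,-0.0105],"spin":0},{"offset":[0,-0.005,-0.0105],"spin":0}]'
```

```text
clock: 26.33
eef_pos: [520.2, 58.6, 38.2]
eef_rot: [-3.14, 0.0, 1.752]
wrist_force: [-8.7, -2.0, 19.4]
finger_gap: 0.5
```

This end's top is at 38.2, as a seated part should be. Now the other end.

```bash
python3 -m crank '[{"offset":[0,0,0.01],"spin":0},{"offset":[0,0,0.02],"spin":0},{"offset":[-0.006,0.033,0.02],"spin":0},{"offset":[-0.012,0.066,0.02],"spin":0},{"offset":[-0.018,0.095,0.02],"spin":0},{"offset":[-0.018,0.095,0.02],"spin":0},{"offset":[-0.018,0.095,0.012],"spin":0},{"offset":[-0.018,0.095,0.007],"spin":0}]';python3 -m crank '[{"offset":[0,0,-0.002],"spin":0},{"offset":[0,0,-0.004],"spin":0},{"offset":[0,0,-0.005],"spin":0},{"offset":[0,0,-0.006],"spin":0},{"offset":[0,0,-0.007],"spin":0},{"offset":[0,0,-0.0075],"spin":0},{"offset":[0,0,-0.0075],"spin":0},{"offset":[0,0,-0.0075],"spin":0}]'
```

```text
clock: 27.0
eef_pos: [502.3, 153.4, 44.8]
eef_rot: [-3.14, 0.001, 1.752]
wrist_force: [0.1, -0.3, -0.2]
finger_gap: 0.5
clock: 27.67
eef_pos: [502.6, 153.0, 38.2]
eef_rot: [-3.141, 0.001, 1.752]
wrist_force: [-4.8, -3.1, 12.6]
finger_gap: 0.5
```

```bash
python3 -m crank '[{"offset":[0,0,0.02],"spin":0},{"offset":[0,0,0.035],"spin":0},{"offset":[-0.015,-0.03,0.035],"spin":0},{"offset":[-0.03,-0.06,0.035],"spin":0},{"offset":[-0.045,-0.09,0.035],"spin":0},{"offset":[-0.0565,-0.121,0.035],"spin":0},{"offset":[-0.0565,-0.121,0.03],"spin":0},{"offset":[-0.0565,-0.121,0.018],"spin":0}]';python3 -m crank '[{"offset":[0,0,-0.002],"spin":0},{"offset":[0,0,-0.004],"spin":0},{"offset":[0,0,-0.006],"spin":0},{"offset":[0,0,-0.007],"spin":0},{"offset":[0,0,-0.008],"spin":0},{"offset":[0,0,-0.0085],"spin":0},{"offset":[0,0,-0.0085],"spin":0},{"offset":[0,0,-0.0085],"spin":0}]'
```

```text
clock: 28.33
eef_pos: [446.8, 30.7, 57.4]
eef_rot: [3.139, 0.002, 1.749]
wrist_force: [0.6, 0.7, 0.3]
finger_gap: 0.3
clock: 29.0
eef_pos: [446.8, 30.7, 49.0]
eef_rot: [3.139, 0.002, 1.749]
wrist_force: [0.1, 0.6, 1.1]
finger_gap: 0.5
```

```bash
python3 -m crank '[{"offset":[0,0,-0.0005],"spin":0},{"offset":[0,0,-0.001],"spin":0},{"offset":[0,0,-0.0015],"spin":0},{"offset":[0,0,-0.002],"spin":0},{"offset":[0,0,-0.002],"spin":0},{"offset":[0,0,-0.002],"spin":0},{"offset":[0,0,-0.002],"spin":0},{"offset":[0,0,-0.002],"spin":0}]'; python3 -m crank '[{"offset":[0,0,0.02],"spin":0},{"offset":[0,0,0.03],"spin":0},{"offset":[-0.005,0.03,0.03],"spin":0},{"offset":[-0.01,0.06,0.03],"spin":0},{"offset":[-0.015,0.09,0.03],"spin":0},{"offset":[-0.021,0.118,0.03],"spin":0},{"offset":[-0.021,0.118,0.015],"spin":0},{"offset":[-0.021,0.118,0.005],"spin":0}]';python3 -m crank '[{"offset":[0,0,-0.002],"spin":0},{"offset":[0,0,-0.003],"spin":0},{"offset":[0,0,-0.004],"spin":0},{"offset":[0,0,-0.005],"spin":0},{"offset":[0,0,-0.006],"spin":0},{"offset":[0,0,-0.006],"spin":0},{"offset":[0,0,-0.006],"spin":0},{"offset":[0,0,-0.006],"spin":0}]'
```

```text
clock: 29.67
eef_pos: [447.0, 30.7, 48.2]
eef_rot: [3.139, 0.002, 1.749]
wrist_force: [-8.3, -0.5, 20.1]
finger_gap: 0.3
clock: 30.33
eef_pos: [425.8, 149.9, 52.7]
eef_rot: [3.138, 0.002, 1.752]
wrist_force: [0.1, -0.4, 0.5]
finger_gap: 0.2
clock: 31.0
eef_pos: [426.3, 149.5, 48.2]
eef_rot: [3.137, 0.002, 1.751]
wrist_force: [-7.8, -4.2, 18.8]
finger_gap: 0.3
```

Both ends of both parts are at seated height. Time to retreat, check that the bystanders haven't moved, and hand in.

```bash
python3 -m crank '[{"offset":[0,0,0.02],"spin":0},{"offset":[0,0,0.05],"spin":0},{"offset":[0,0,0.09],"spin":0},{"offset":[0,0,0.12],"spin":0},{"offset":[-0.02,-0.03,0.12],"spin":0},{"offset":[-0.04,-0.06,0.12],"spin":0},{"offset":[-0.05,-0.1,0.12],"spin":0},{"offset":[-0.05,-0.13,0.12],"spin":0}]'; python3 -m crank '[{"offset":[0,-0.04,0],"spin":0},{"offset":[0,-0.08,0],"spin":0},{"offset":[0,-0.12,0],"spin":0},{"offset":[0,-0.16,0],"spin":0},{"offset":[0,-0.19,0],"spin":0},{"offset":[0,-0.2,0],"spin":0},{"offset":[0,-0.2,0],"spin":0},{"offset":[0,-0.2,0],"spin":0}]'; python3 - <<'E'
from h import *
c=manip.camera('top');im=c['pixels'][:,:,::-1].copy()
for n in('steel_cup','blue_bottle'):
    r=manip.search_frame(c,n);print(n,r[0] if r else None)
t=np.array([471.5,97.5]);th=1.745
R=np.array([[np.cos(th),-np.sin(th)],[np.sin(th),np.cos(th)]])
a=cv2.imread('pics/top0.png')
xx=np.arange(60,125,.25)
for nm,I in(('before',a),('now',im)):
  for y in(34,38):
    Q=np.c_[xx,np.full(len(xx),y)]@R.T+t
    px=w2px(c,np.c_[Q,np.full(len(Q),22.)]).astype(np.float32)[None]
    h=cv2.cvtColor(cv2.remap(I,px,None,cv2.INTER_LINEAR),cv2.COLOR_BGR2HSV)[0]
    k=xx[(h[:,1]>110)&(h[:,0]<50)];b=xx[(h[:,1]>110)&(h[:,0]>90)];print(nm,y,'brass',k.min(),k.max(),'housing',b.min(),b.max())
for n,p0 in(('dogbone',(510,103,1.745)),('mortar_bar',(436,92,1.745)),):
    m=mask(c,n,[p0[0],p0[1],30]);p,f=fit([(c,m)],n,p0,8);print(n,np.round(R.T@(p[:2]-t),1),round(p[2],3))
E
```

```text
clock: 31.67
eef_pos: [374.6, 17.6, 168.7]
eef_rot: [3.136, 0.002, 1.752]
wrist_force: [0.0, 0.8, 1.0]
finger_gap: 0.3
clock: 32.33
eef_pos: [374.5, -182.2, 168.8]
eef_rot: [3.135, 0.002, 1.75]
wrist_force: [-0.9, 0.3, 0.1]
finger_gap: 0.5
steel_cup {'location': [477.4, 487.0, 6.0], 'conf': 0.57}
blue_bottle {'location': [553.1, 522.0, 70.2], 'conf': 0.61}
before 34 brass 71.5 82.25 housing 101.0 113.25
before 38 brass 71.75 81.75 housing 100.75 113.0
now 34 brass 78.5 90.5 housing 101.0 113.25
now 38 brass 78.5 89.75 housing 101.0 113.0
dogbone [  0.3 -40.2] 1.748
mortar_bar [-0.9 36.1] 1.761
```

Plunger travel reads about 7–8 mm, both parts are seated, and the cup and bottle are where they started. Handing in.

```bash
python3 -c "
from cell import manip;print(manip.sign_off())"
```

```text
the job is handed in; nothing more can be done
None
```

The tray is loaded and the job is handed in at about 32 s of the 64 s allowed. `sign_off` gave no verdict, so the results below come from my own checks.

**How it went:**
- **Mortar bar:** I gripped it off-centre and set its stop end on the end stop. I then lowered the other end, pushed the plunger back about 11 mm, and brought the stop end down inside the stop. The spring then pushed the bar back against the stop.
- **Dog-bone:** I gripped it at the waist and lowered it into its pocket. It touched a pocket edge on the way down, so I nudged it about 2 mm, and it then went down freely.

**Last checks:**
- **Height:** I pressed each end of both parts lightly with the shut fingers. The dog-bone read 38.2 mm at both ends and the bar 48.2 mm at both ends, against 38 mm and 48 mm when seated.
- **Plunger:** the top camera shows the brass plunger head moved back about 7–8 mm; 5–11 mm is allowed.
- **Position:** top-camera fits put the bar at (-0.9, 36.1) mm and the dog-bone at (0.3, -40.2) mm in my estimated tray frame. Their seats are at (0, 36) and (0, -40). That frame itself could be off by about 1.5 mm.
- **Angle:** the dog-bone is within 0.005 rad of the tray axis and the bar within about 0.02 rad.
- **Cup and bottle:** both were found within about 4 mm of where they started, which is within the network's error.

**What disagreed or was missing:**
- **Scene camera:** its fits of the seated parts were 6–10 mm away from the top camera's, with poor residuals. I relied on the top camera and the touch probes.
- **Picture limit:** I used all 12 pictures before the dog-bone was down, so I did not view its final placing or the last check of both parts.

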